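# Weigh a carrier of bottles on the analytical balance

### The job

Weigh the small brown bottles in their open steel carrier: slide the glass door on top of the balance all the way back, lift the carrier by its handle and carry it level so that the bottles stay standing in it, and set it down gently in the middle of the weighing pan, for the weighing cell is delicate. Then let go and slide the top door fully shut against draughts, so that the balance can be read. Leave the other things on the bench where they are.

Things in the scene. Friction and masses are not known exactly. Their poses are not given: they have to be found in the camera images.
- carrier: Open steel tray 130 x 90 mm, 24 mm high, walls and floor 2.5 mm, with a fixed wire bail from its two short ends and a black grip along the top. Stands on the bench, long side within 30 degrees of straight away from the robot. Origin at the centre of its underside; x along its length and grip, y across, z up. About 0.22 kg empty, 0.4 kg with the bottles.
- carrier_grip (a point): Centre of the carrier's grip, 98 mm straight above the carrier's origin. The grip is a bar 66 mm long along the carrier's x, 16 mm wide (y) and 20 mm high (z), to be pinched across its width from above. The bottles' tops reach 69 mm above the carrier's underside.
- bottle_a: Brown bottle with white cap, 30 mm across, 66 mm tall, standing loose in the carrier; origin at the centre of its underside, z up. About 0.06 kg; topples at about 25 degrees of tilt.
- bottle_b: A second brown bottle with white cap, like bottle_a, standing loose in the carrier.
- bottle_c: Smaller brown bottle with black cap, 26 mm across, 58 mm tall, standing loose in the carrier; origin at the centre of its underside, z up.
- balance: White balance, fixed, 380 x 212 mm. Origin on the bench under its weighing pan's centre; x to its back, y left, z up. Sloping panel with dark display in front (x -175 to -105 mm); then the chamber between clear panes, inside x -95 to +95, y -97 to +97 mm; behind it a white housing 170 mm high. Door rails, 172 to 184 mm high, run along both sides to x = +246 mm: carry things in above 184 mm.
- pan: Square steel weighing pan 150 x 150 mm in the chamber; origin at the centre of its top face, 54 mm above the bench when empty. It is sprung: it sinks about 0.5 mm per newton, to a stop at 8 mm. More than 14 N on it, the load included, harms the weighing cell.
- pan_centre (a point): Centre of the weighing pan's top face; axes as the balance's, z up.
- top_door (a joint): Travel of the clear top door towards the balance's back (its +x), in m: 0 fully shut, 0.19 fully open. About 1.2 N of friction; stays where it is left. Starts shut or up to 0.03 open. Fully open, the chamber is free from above from x = -95 to +88 mm of the balance; shut, the door's underside is 125 mm above the pan.
- door_grip (a point): Centre of the top face of the door's black grip bar, 210 mm above the bench; 88 mm in front of the pan's centre when shut, moves with the door. The bar is 70 mm long across the balance (y), 14 mm thick along the sliding direction (x) and rises 26 mm above the clear panel; its lowest 2 mm is a strip 22 mm deep. Axes as the balance's.
- reagent_bottle: Bystander: white bottle with blue cap, 56 mm across, 99 mm tall. Loose; leave it. Origin at the centre of its underside.
- timer: Bystander: small white timer 66 x 66 x 18 mm lying flat. Loose; leave it.
- tape_roll: Bystander: flat roll of pale tape, 68 mm across, 20 mm high. Loose; leave it.

How it is judged:
On the way, in this order (a step that is already met when the one before it is completed fails the run):
1. the balance's top door is slid back (at least 175 of its 190 mm) (value of joint top_door above 0.175 m), for 0.1 s.
2. the carrier stands on the weighing pan, within 25 mm of its centre, let go, with all three bottles standing in it (horizontal distance between carrier and pan_centre below 0.025 m and z of carrier in the frame of pan_centre between -0.006 and 0.006 m and angle between carrier's own z axis and vertical below 0.06 rad and contact force between carrier and pan above 1.5 N and contact force between the fingers and carrier below 0.2 N and angle between each of bottle_a, bottle_b, bottle_c's own z axis and vertical below 0.15 rad and x of bottle_a in the frame of carrier between -0.06 and 0.06 m and y of bottle_a in the frame of carrier between -0.042 and 0.042 m and z of bottle_a in the frame of carrier between -0.005 and 0.012 m and x of bottle_b in the frame of carrier between -0.06 and 0.06 m and y of bottle_b in the frame of carrier between -0.042 and 0.042 m and z of bottle_b in the frame of carrier between -0.005 and 0.012 m and x of bottle_c in the frame of carrier between -0.06 and 0.06 m and y of bottle_c in the frame of carrier between -0.042 and 0.042 m and z of bottle_c in the frame of carrier between -0.005 and 0.012 m), for 0.3 s.
At the end, for the whole second after the job is handed in: The top door is shut (within 5 mm), the carrier rests level on the weighing pan with its centre within 25 mm of the pan's centre, and all three bottles stand upright in it; everything is released and at rest (all of step 2 and value of joint top_door below 0.005 m and linear speed of carrier below 0.02 m/s); the robot touches nothing.
It fails at once if the carrier is tilted more than 17 degrees (angle between carrier's own z axis and vertical above 0.3 rad).
It fails at once if a bottle in the carrier topples (leans more than 29 degrees) (angle between any of bottle_a, bottle_b, bottle_c's own z axis and vertical above 0.5 rad).
It fails at once if the weighing pan is loaded with more than 14 N (the carrier dropped or pressed on it) (contact force between pan and anything else above 14 N).
It fails at once if another thing on the bench (white bottle, timer, tape roll) is moved more than 40 mm (distance of any of reagent_bottle, timer, tape_roll from where it was at the start of the episode above 0.04 m).
It also fails if it takes over 70 s, if anything falls off the work surface, if the arm or the gripper's body presses on something with over 40 N, if the wrist force passes 120 N, or if a joint passes its speed limit or range.

### The arm

A 6-joint arm with a two-finger parallel gripper is mounted at the origin on a cart in front of the work surface, level with it; the furniture and walls round the work are solid. World frame = base frame: x ahead of the robot, y to its left, z up, the work surface at z = 0. Lengths are in m, angles in rad, forces in N, time in s.
With the tool pointing down it reaches from about 0.35 to 0.925 m from the base axis. Payload 6.4 kg.
Tool frame: the origin (TCP) lies on the centre line of the jaws, within the pads' length; the fingertips stand 17 mm ahead of it and the grasp point (between the pads) lies 2 mm behind it; z points along the fingers, y is the line along which they close (so a half turn about z gives the same grasp; the last joint's range is limited). The gripper opens to 94 mm and grips with 3 to 60 N. Pads are 16 mm wide; open, the fingers measure 119 mm over their backs; the gripper's body (75 mm by 177 mm) begins 78 mm behind the grasp point.
Start: joints at [-1.338, 0.245, 1.558, -0, 1.339, -0.174], TCP at [0.257, -0.597, 0.185] pointing down, gripper open.
Joint ranges: [-3.13, 3.13], [-1.02, 2.26], [0.13, 2.54], [-0.95, 4.09], [0.21, 2.88], [-2.74, 2.74]. Speed limits (rad/s): [2.57, 2.57, 3.14, 3.14, 3.14, 3.14].

### API

Orientations are given as a unit quaternion [w, x, y, z].
In Python, from plant import ctrl, optics gives the robot as it stands.
- The arm moves only by the tool jog_arm, never from a script. Its argument "series" is a list of rows, each a list of 5 numbers: the closure, from 0 (fully open) to 1 (shut), then the shift along the tool's x, y, z in mm, then the turn about the tool's z in degrees. In form: [[fingers, dx, dy, dz, spin], ...]. A call has exactly 8 rows; each row shifts and turns the commanded pose from where the row before left it, along the tool's axes as they then stand; what a row does not reach is not made up. A row lasts 1/8 s, in which the tool goes at most 62.5 mm and 10.7 degrees, less where a joint would pass 70% of its speed; a pose out of reach is approached as far as the arm can. A call is refused whole if a number of a shift passes 62.5 or a number of a turn 10.7, either way. A call with a gripper value outside its range is refused whole. The fingers move at their own pace and stop on an object; "newtons" is the grip in N (left out, the last holds). Time passes only in rows, so rows that do not move let the fingers close, or fill a call up. It gives the time, the measured TCP pose, the force, the opening and the grip force at its end, in the units of the state.
- ctrl.sense(): the state, without advancing time (a new reading comes with each control period).
- optics.camera(name): name is "scene" or "side" or "wrist"; returns a dict with "img" (420x560x3 uint8, red, green, blue), "fx", "fy", "cx", "cy" (pixels), "camera_from_world" (4x4, takes a point from world to camera coordinates). Camera axes: x right, y down, z forward; pixel columns grow to the right and rows downward; lengths in m; the calibration is good to about 2 mm. A picture is of the moment at which its call begins. There is no depth.
- ctrl.finish_job(): hands the job in; it is judged then, once.
The state is a dict: "t": time; "joints": joint angles; "joint_vel": joint speeds; "joint_efforts": joint torques, N m; "tool_pos": TCP position; "orientation": TCP orientation; "contact_force": force on the tool from outside, world axes, zero at the start; "ft_torque": the same for the moment, N m; "gripper_width": finger opening in m; "finger_force": force on a finger pad.
Only numpy, scipy, OpenCV 4.12 (cv2) and the standard library are available. Lean on these libraries where they do the work, as an engineer would, in place of code of your own. Each camera call takes 0.05 s, during which the arm holds its last target. There are 200 camera calls.

## Working session

There is one attempt and no reset: what is moved stays moved. The work goes in short steps, Python scripts to look and compute and a tool call to move; the robot and the scene stay as the last step left them, time stands still between calls to the robot, and variables do not carry over. Pictures are saved under pics/ and viewed, at most 10 in all, crops included, and the job is handed in when it is done.

Besides the shell and the picture viewer there is one more tool, called after "Call:" as name([rows], argument=value, ...), one row to a line, values as JSON. jog_arm: Moves the arm, as the interface text tells. Its arguments: {"type":"object","properties":{"series":{"type":"array"},"newtons":{"type":"number"}},"required":["series"]}

```bash
mkdir -p pics; cat > h.py <<'E'
import numpy as np, cv2
from plant import ctrl, optics
def cam(n):
    c=optics.camera(n); return c
def save(c,f): cv2.imwrite('pics/'+f,c['img'][:,:,::-1])
def ray(c,u,v):
    T=np.array(c['camera_from_world']); R=T[:3,:3]; o=-R.T@T[:3,3]
    return o, R.T@np.array([(u-c['cx'])/c['fx'],(v-c['cy'])/c['fy'],1.])
def onz(c,u,v,z):
    o,d=ray(c,u,v); return o+d*(z-o[2])/d[2]
def tri(c1,p1,c2,p2):
    o1,d1=ray(c1,*p1); o2,d2=ray(c2,*p2)
    s=np.linalg.lstsq(np.c_[d1,-d2],o2-o1,rcond=None)[0]
    a=o1+s[0]*d1;b=o2+s[1]*d2; return (a+b)/2,np.linalg.norm(a-b)
def proj(c,p):
    q=np.array(c['camera_from_world'])@np.r_[p,1]; return c['cx']+c['fx']*q[0]/q[2],c['cy']+c['fy']*q[1]/q[2]
E
python3 - <<'E'
from h import *
import pickle
d={n:cam(n) for n in('scene','side','wrist')}
pickle.dump(d,open('c0.pkl','wb'))
for n in d: save(d[n],n+'0.png')
for n in d:
    o,r=ray(d[n],280,210); print(n,o.round(3),r.round(3))
print(ctrl.sense())
E
```

```text
scene [0.668 0.466 1.031] [-0.191 -0.556 -0.809]
side [ 0.452 -1.139  0.829] [ 0.021  0.814 -0.58 ]
wrist [ 0.32  -0.571  0.384] [-0.213 -0.094 -0.972]
{'t': 0.15, 'joints': array([-1.33814018e+00,  2.45671797e-01,  1.55870360e+00, -2.53070738e-06,
        1.33874740e+00, -1.74067823e-01]), 'joint_vel': array([ 1.57834451e-04, -1.31445473e-03, -3.89431902e-03,  7.39432178e-05,
       -8.10112843e-04,  2.48383235e-04]), 'joint_efforts': array([-1.69179916e-04, -4.16265142e+01, -3.14981675e+01,  6.84886146e-02,
        3.15977319e-02, -9.68621885e-05]), 'tool_pos': array([ 0.25704986, -0.59647496,  0.18450327]), 'orientation': array([-7.64705573e-04,  9.79392771e-01,  2.01963399e-01, -2.36395641e-05]), 'contact_force': array([ 0.27431239, -0.37505664, -0.92835165]), 'ft_torque': array([ 0.02174434, -0.01120472, -0.07738356]), 'finger_force': 0.0, 'gripper_width': 0.09393557925411844}
```

View pics/scene0.png

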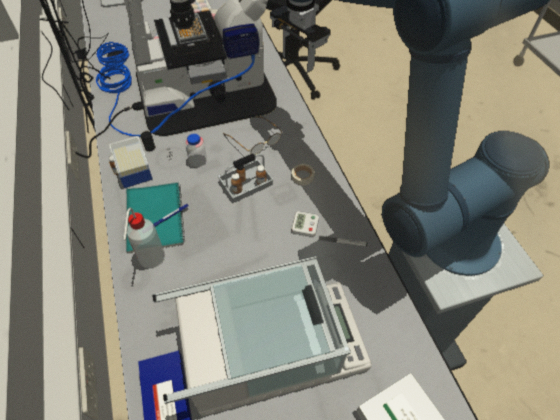

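View pics/side0.png

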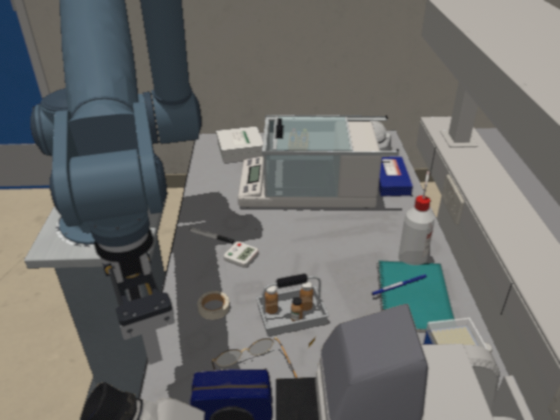

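The scene view shows the door bar at about (314,307), the carrier grip at (244,161) and the balance at the bottom. The side view shows the door bar at (280,130) and the carrier grip at (292,281). Next I'll measure these from dark masks in both views.

```bash
cat > m.py <<'E'
from h import *
import pickle
d=pickle.load(open('c0.pkl','rb'))
def blob(c,u,v,r,th=50):
    m=(c['img'].max(2)<th).astype(np.uint8)
    w=np.zeros_like(m); w[v-r:v+r,u-r:u+r]=1; m*=w
    n,l,s,ce=cv2.connectedComponentsWithStats(m)
    i=1+np.argmax(s[1:,4]); pts=np.argwhere(l==i)[:,::-1].astype(np.float32)
    return ce[i],s[i],cv2.minAreaRect(pts)
E
python3 - <<'E'
from m import *
S,D=d['scene'],d['side']
for nm,a,b in(('door',(314,307),(280,130)),('carrier',(244,161),(292,281))):
  for th in(45,65):
    A=blob(S,*a,25,th);B=blob(D,*b,20,th)
    print(nm,th,A,B); print(tri(S,A[0],D,B[0]))
    z=.2 if nm=='door' else .098
    box=cv2.boxPoints(A[2]); print(np.array([onz(S,*p,z)[:2] for p in box]).round(3).tolist(), onz(S,*A[0],z),onz(D,*B[0],z))
def up(c,u,v,r,n):
    return cv2.resize(c['img'][v-r:v+r,u-r:u+r],(400,400),interpolation=cv2.INTER_CUBIC)
cv2.imwrite('pics/crops.png',np.hstack([up(S,270,330,100,0),up(D,310,160,80,0)])[:,:,::-1])
E
```

```text
door 45 (array([310., 311.]), array([310, 311,   1,   1,   1], dtype=int32), ((310.0, 311.0), (0.0, 0.0), 0.0)) (array([279.203125, 129.53125 ]), array([277, 120,   5,  17,  64], dtype=int32), ((279.0, 128.0), (16.0, 4.0), 90.0))
(array([0.48692782, 0.13860327, 0.18637841]), np.float64(0.004872519363014059))
[[0.492, 0.144], [0.492, 0.144], [0.492, 0.144], [0.492, 0.144]] [0.49227712 0.14377601 0.2       ] [0.4838648  0.11254256 0.2       ]
door 65 (array([311.79819277, 305.18975904]), array([303, 286,  19,  38, 332], dtype=int32), ((311.6000061035156, 304.79998779296875), (37.947322845458984, 8.854375839233398), 71.56504821777344)) (array([279.2967033 , 129.04395604]), array([277, 119,   6,  19,  91], dtype=int32), ((279.5, 128.0), (18.0, 5.0), 90.0))
(array([0.48383249, 0.1305246 , 0.19259381]), np.float64(0.0015482961487910023))
[[0.492, 0.093], [0.473, 0.092], [0.478, 0.171], [0.495, 0.171]] [0.48467689 0.13351979 0.2       ] [0.48420156 0.11539241 0.2       ]
carrier 45 (array([243.16030534, 161.51908397]), array([234, 155,  20,  15, 131], dtype=int32), ((244.65902709960938, 162
[... 408 characters left out ...]
 -0.338]] [ 0.49340209 -0.36433891  0.098     ] [ 0.49341726 -0.36323494  0.098     ]
carrier 65 (array([243.42138365, 161.44654088]), array([234, 154,  21,  16, 159], dtype=int32), ((244.7000274658203, 161.90000915527344), (9.391485214233398, 21.913467407226562), 63.43495178222656)) (array([291.4047619 , 280.43253968]), array([277, 274,  30,  14, 252], dtype=int32), ((291.59613037109375, 280.4807434082031), (8.629109382629395, 30.005769729614258), 78.69007110595703))
(array([ 0.49305473, -0.36374795,  0.09872631]), np.float64(0.0005536768956689325))
[[0.522, -0.369], [0.46, -0.388], [0.458, -0.354], [0.519, -0.336]] [ 0.4926406  -0.36437853  0.098     ] [ 0.49336879 -0.36303279  0.098     ]
```

View pics/crops.png

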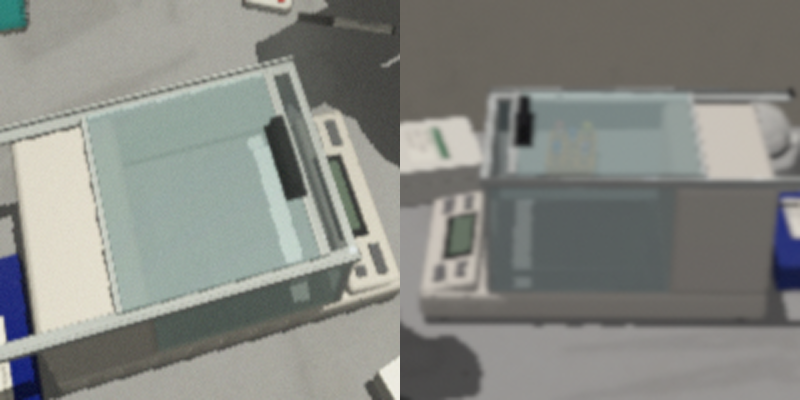

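The crops show the balance rails clearly; the door bar is at the front, so the door is shut or nearly so. I'll work out yaws from the rails, and the carrier yaw from both views.

```bash
python3 - <<'E'
from m import *
S,D=d['scene'],d['side']
g=lambda x,y:(170+x/2,230+y/2)
P=lambda x,y,z=.184:onz(S,*g(x,y),z)[:2]
a,b,c,e=P(0,132),P(293,58),P(0,357),P(357,252)
print('far',a,b,np.degrees(np.arctan2(*(a-b)[::-1])),'near',c,e,np.degrees(np.arctan2(*(c-e)[::-1])), 'frontmid',(b+e)/2)
h=lambda x,y:(230+x*.4,80+y*.4)
for n,p in (('siderail near',[(485,182),(790,182)]),('far',[(490,93),(790,93)])):
    q=[onz(D,*h(*x),.184)[:2] for x in p]; print(n,q,np.degrees(np.arctan2(*(q[1]-q[0])[::-1])))
# door grip top ends at z=.21, 2 views
print('top ends scene',P(268,120,.21),P(293,200,.21),'side',onz(D,*h(524,97),.21),onz(D,*h(523,145),.19))
# carrier yaw
for C,u,v in((S,244,161),(D,292,281)):
    r=blob(C,u,v,25 if C is S else 20,55)[2]; bx=cv2.boxPoints(r)
    k=[np.linalg.norm(bx[1]-bx[0]),np.linalg.norm(bx[2]-bx[1])]
    i=int(np.argmax(k)); m1=(bx[i]+bx[i-1])/2; m2=(bx[(i+1)%4]+bx[(i+2)%4])/2
    q1,q2=onz(C,*m1,.098),onz(C,*m2,.098); w=q2-q1; print(q1,q2,np.degrees(np.arctan2(w[1],w[0])),np.linalg.norm(w))
E
```

```text
far [0.74802416 0.02048447] [0.43425891 0.03112244] -1.9418261121385263 near [0.78462168 0.23180716] [0.45163218 0.24301134] -1.9271188003145152 frontmid [0.44294554 0.13706689]
siderail near [array([ 8.47941848e-01, -4.72025881e-04]), array([ 1.15856381, -0.01348054])] -2.3980845307705976
far [array([0.90683309, 0.20469618]), array([1.25154312, 0.19068015])] -2.3283837700825334
top ends scene [0.49026096 0.10263288] [0.4960046  0.18675364] side [0.92308783 0.1390433  0.21      ] [0.9048033 0.0659931 0.19     ]
[ 0.52018998 -0.3524607   0.098     ] [ 0.45869632 -0.37103447  0.098     ] -163.19339298397824 0.06423748515362784
[ 0.46466631 -0.3702198   0.098     ] [ 0.52402851 -0.35587844  0.098     ] 13.581883565532436 0.06107000753728727
```

```bash
cat > plan.py <<'E'
from h import *
import sys,json
def state():
    s=ctrl.sense(); w,x,y,z=s['orientation']
    return s, np.r_[s['tool_pos'],np.degrees(2*np.arctan2(y,x))]
def plan(wps,vmax=45,start=None,grip=0,smooth=False):
    "wps: x,y,z,psi[,mm per row]; psi = heading of tool x, tool down"
    cur=state()[1] if start is None else np.array(start,float); rows=[]
    for w in wps:
        v=w[4] if len(w)>4 else vmax; t=np.array(w[:4],float); s0=cur.copy()
        dp=(t[3]-s0[3]+180)%360-180
        n=max(1,int(np.ceil(max(np.linalg.norm(t[:3]-s0[:3])*1000/v,abs(dp)/9))))
        for i in range(1,n+1):
            f=i/n
            if smooth: f=f-np.sin(2*np.pi*f)/(2*np.pi)
            goal=s0+f*np.r_[t[:3]-s0[:3],dp]
            a=np.radians(cur[3]); X=np.array([np.cos(a),np.sin(a),0]);Y=np.array([np.sin(a),-np.cos(a),0])
            e=(goal[:3]-cur[:3])*1000
            r=[grip]+[int(round(k)) for k in(e@X,e@Y,-e[2])]+[round(-(goal[3]-cur[3]),1)]
            rows.append(r); cur[:3]+=(r[1]*X+r[2]*Y)/1000; cur[2]-=r[3]/1000; cur[3]-=r[4]
    while len(rows)%8: rows.append([grip,0,0,0,0])
    for i in range(0,len(rows),8): print(json.dumps(rows[i:i+8]))
    print('end',cur.round(3))
E
python3 - <<'E'
from plan import *
plan([(.29,-.45,.30,35),(.47,.10,.30,88),(.486,.134,.30,88,20)])
h=lambda x,y:(230+(x-400)*.4,80+y*.4)
import pickle
D=pickle.load(open('c0.pkl','rb'))['side']
for p in [[(485,182),(790,182)],[(490,93),(790,93)]]:
    q=[onz(D,*h(*x),.184)[:2] for x in p]; print(q,np.degrees(np.arctan2(*(q[1]-q[0])[::-1])))
E
```

```text
[[0, 18, -24, -23, -2.3], [0, 18, -24, -23, -2.4], [0, 20, -23, -23, -2.3], [0, 20, -22, -23, -2.4], [0, 22, -21, -23, -2.3], [0, 36, -27, 0, -4.1], [0, 37, -24, 0, -4.1], [0, 39, -21, 0, -4.0]]
[[0, 40, -19, 0, -4.1], [0, 42, -15, 0, -4.1], [0, 43, -13, 0, -4.1], [0, 43, -9, 0, -4.0], [0, 44, -7, 0, -4.1], [0, 45, -3, 0, -4.1], [0, 44, 0, 0, -4.1], [0, 44, 3, 0, -4.0]]
[[0, 45, 6, 0, -4.1], [0, 43, 9, 0, -4.1], [0, 17, 7, 0, 0.0], [0, 18, 8, 0, 0.0], [0, 0, 0, 0, 0], [0, 0, 0, 0, 0], [0, 0, 0, 0, 0], [0, 0, 0, 0, 0]]
end [ 0.486  0.134  0.3   88.004]
[array([0.44227876, 0.01651671]), array([0.75142159, 0.00357014])] -2.398084530770569
[array([0.44937911, 0.22329642]), array([0.79223885, 0.20935562])] -2.3283837700824903
```

Call:
jog_arm([
  [0,18,-24,-23,-2.3],
  [0,18,-24,-23,-2.4],
  [0,20,-23,-23,-2.3],
  [0,20,-22,-23,-2.4],
  [0,22,-21,-23,-2.3],
  [0,36,-27,0,-4.1],
  [0,37,-24,0,-4.1],
  [0,39,-21,0,-4.0],
], newtons=15)

```text
t: 1.15
tool_pos: [0.332, -0.3218, 0.3001]
orientation: [-0.0, 0.916, 0.401, 0.0]
contact_force: [0.8, -0.3, 0.4]
gripper_width: 0.0942
finger_force: 0.0
```

Call:
jog_arm([
  [0,40,-19,0,-4.1],
  [0,42,-15,0,-4.1],
  [0,43,-13,0,-4.1],
  [0,43,-9,0,-4.0],
  [0,44,-7,0,-4.1],
  [0,45,-3,0,-4.1],
  [0,44,0,0,-4.1],
  [0,44,3,0,-4.0],
])

```text
t: 2.15
tool_pos: [0.4428, 0.016, 0.3002]
orientation: [0.0, 0.766, 0.642, 0.0]
contact_force: [0.4, 0.6, -0.3]
gripper_width: 0.0943
finger_force: 0.0
```

Call:
jog_arm([
  [0,45,6,0,-4.1],
  [0,43,9,0,-4.1],
  [0,17,7,0,0.0],
  [0,18,8,0,0.0],
  [0,0,0,0,0],
  [0,0,0,0,0],
  [0,0,0,0,0],
  [0,0,0,0,0],
])

```text
t: 3.15
tool_pos: [0.4862, 0.1334, 0.3005]
orientation: [0.0, 0.72, 0.694, 0.0]
contact_force: [-0.1, 0.4, -0.4]
gripper_width: 0.0939
finger_force: 0.0
```

```bash
python3 - <<'E'
from plan import *
import pickle
s,p=state(); print(s['t'],p)
c=cam('wrist'); save(c,'w1.png'); pickle.dump(c,open('w1.pkl','wb'))
print(proj(c,[.484,.1305,.21]))
E
```

```text
3.15 [ 0.48624748  0.13339929  0.30048859 87.94701643]
(np.float64(276.36330209680574), np.float64(210.68573138262366))
```

View pics/w1.png

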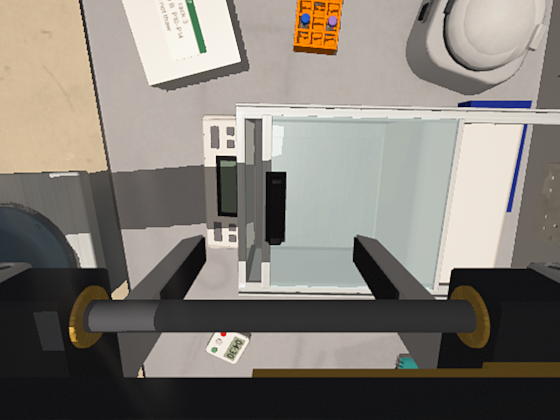

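The wrist view shows the door bar at (276,208), exactly where predicted; the rails are at rows about 104 and 294.

```bash
python3 - <<'E'
from plan import *
import pickle
c=pickle.load(open('w1.pkl','rb'))
m=(c['img'].max(2)<45).astype(np.uint8); m[:160]=0;m[255:]=0;m[:,:255]=0;m[:,300:]=0
n,l,s,ce=cv2.connectedComponentsWithStats(m); i=1+np.argmax(s[1:,4]); print(s[i],ce[i])
q=np.argwhere(l==i)[:,::-1].astype(np.float32); r=cv2.minAreaRect(q);print(r)
for p in cv2.boxPoints(r): print(onz(c,*p,.205).round(4))
print('c',onz(c,*ce[i],.208))
for p in((237,104),(237,294),(470,107)): print(p,onz(c,*p,.184))
a=state()[1]
plan([(.485,.131,.25,88),(.485,.131,.209,88,20)])
E
```

```text
[ 265  172   21   73 1367] [275.01609364 206.93635699]
((275.08251953125, 207.9713897705078), (19.236663818359375, 72.23075866699219), 0.8550973534584045)
[0.4706 0.094  0.205 ]
[0.4752 0.1691 0.205 ]
[0.4942 0.1682 0.205 ]
[0.4907 0.0929 0.205 ]
c [0.48276185 0.13393238 0.208     ]
(237, 104) [0.44833603 0.23551929 0.184     ]
(237, 294) [0.43374226 0.02569619 0.184     ]
(470, 107) [0.68201192 0.22426782 0.184     ]
[[0, -1, -1, 25, -0.0], [0, -2, 0, 25, -0.0], [0, 0, 0, 14, -0.0], [0, 0, 0, 14, -0.0], [0, 0, 0, 13, -0.0], [0, 0, 0, 0, 0], [0, 0, 0, 0, 0], [0, 0, 0, 0, 0]]
end [ 0.485  0.131  0.209 87.962]
```

Call:
jog_arm([
  [0,0,-2,25,0.5],
  [0,-2,-1,25,0],
  [0,0,0,14,0],
  [0,0,0,14,0],
  [0,0,0,13,0],
  [1,0,0,0,0],
  [1,0,0,0,0],
  [1,0,0,0,0],
], newtons=12)

```text
t: 4.2
tool_pos: [0.4837, 0.1321, 0.2101]
orientation: [0.0, 0.722, 0.692, 0.001]
contact_force: [-0.4, 1.0, -0.1]
gripper_width: 0.0678
finger_force: 0.0
```

Call:
jog_arm([
  [1,0,0,0,0],
  [1,0,0,0,0],
  [1,0,0,0,0],
  [1,0,0,0,0],
  [1,0,5,0,0],
  [1,0,10,0,0],
  [1,0,10,0,0],
  [1,0,0,0,0],
])

```text
t: 5.2
tool_pos: [0.5089, 0.1308, 0.2092]
orientation: [-0.0, 0.722, 0.691, -0.0]
contact_force: [-0.4, 0.2, 0.2]
gripper_width: 0.001
finger_force: 0.0
```

```bash
python3 - <<'E'
from plan import *
s=cam('scene'); w=cam('wrist')
cv2.imwrite('pics/v2.png',np.hstack([cv2.resize(s['img'][230:400,150:390],(400,283)),cv2.resize(w['img'],(400,300))[:283]])[:,:,::-1])
print(state()[1],proj(s,state()[1][:3]))
E
```

```text
[ 0.50820719  0.1309548   0.20915774 87.50390962] (np.float64(300.28872115143173), np.float64(305.50326020513353))
```

View pics/v2.png

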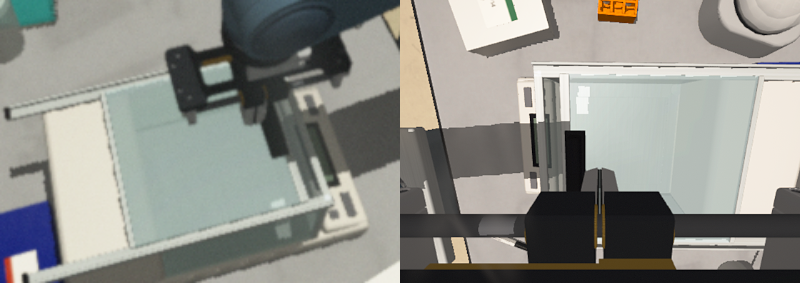

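The fingers closed to 1 mm without catching the bar, which still lies in front of them (wrist crop about (575,160)). I'll look closer and measure the bar's height afresh.

```bash
python3 - <<'E'
from plan import *
import pickle
w=cam('wrist'); D=cam('side'); S=cam('scene'); pickle.dump((w,D,S),open('c2.pkl','wb'))
up=lambda I,u,v,a,b:cv2.resize(I[v-b:v+b,u-a:u+a],(400,400),interpolation=cv2.INTER_CUBIC)
cv2.imwrite('pics/v3.png',np.hstack([up(w['img'],260,230,80,80),up(D['img'],290,130,50,50)])[:,:,::-1])
T=state()[1][:3]; print('tip',proj(w,T-[0,0,.017]),proj(D,T-[0,0,.017]),proj(D,[.484,.131,.21]),proj(w,[.484,.131,.21]),ray(w,0,0)[0])
E
```

```text
tip (np.float64(278.06148255932993), np.float64(229.75931223312247)) (np.float64(287.9284200497042), np.float64(128.83559330447736)) (np.float64(279.0087809507214), np.float64(123.02882461296093)) (np.float64(243.79619012252084), np.float64(238.75867021702783)) [0.51172469 0.19837523 0.40846937]
```

View pics/v3.png

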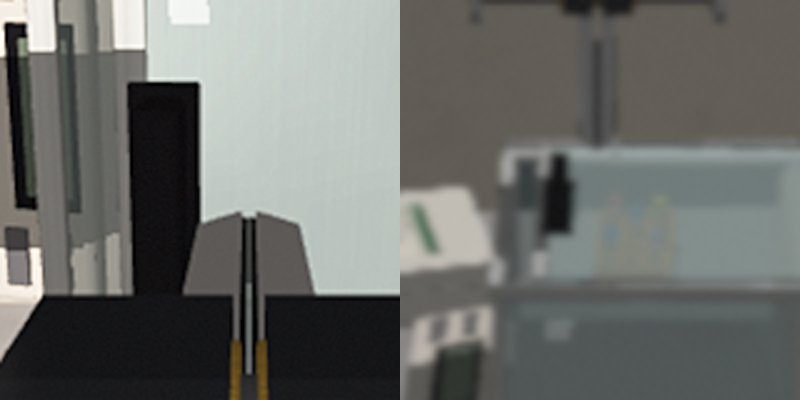

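```bash
python3 - <<'E'
from plan import *
import pickle
w,D,S=pickle.load(open('c2.pkl','rb')); w1=pickle.load(open('w1.pkl','rb'))
print('tip side+wrist',tri(w,(280,235),D,(289.2,116)))
T=state()[1][:3]
for z in(.19,.20,.21,.22,.23): print(z,proj(w,[T[0],T[1]+.008,z]),proj(D,[T[0],T[1],z]),proj(S,[T[0],T[1],z]))
# bar top end (y+ end) wrist crop (128..200,82): corners, side bar top crop (560,155), bottom (557,233)
print('bar +y end', tri(w,(180+164*.4,150+82*.4),D,(240+160/4,80+155/4)))
# w1 -> tool at z .30; bar +y end at (276,172)
print('w1/w2 bar end',tri(w1,(276,172),w,(180+164*.4,150+82*.4)))
print('w1 tips predicted', [proj(w1,[.4862+s*.047,.1334+.008,.2835]) for s in(-1,1)])
E
```

```text
tip side+wrist (array([0.51066654, 0.13810992, 0.22661741]), np.float64(0.0020292252588563838))
0.19 (np.float64(277.6020673021396), np.float64(218.77397548357976)) (np.float64(287.9280791769194), np.float64(129.60855931283768)) (np.float64(299.97509653799693), np.float64(309.5649486660446))
0.2 (np.float64(277.5339807670651), np.float64(222.39202079500112)) (np.float64(287.9295603589337), np.float64(126.24981845581384)) (np.float64(300.2021456788861), np.float64(307.4611708506631))
0.21 (np.float64(277.4595008802894), np.float64(226.3498019458455)) (np.float64(287.9310541102947), np.float64(122.86257524187047)) (np.float64(300.43332505499177), np.float64(305.3191233585645))
0.22 (np.float64(277.3776827727728), np.float64(230.69752826156673)) (np.float64(287.93256059168), np.float64(119.44646531750614)) (np.float64(300.6687484000095), np.float64(303.1377523631422))
0.23 (np.float64(277.28738573925045), np.float64(235.49581559419912)) (np.float64(287.9340799665171), np.float64(116.0011180924687)) (np.float64(300.9085336621443), np.float64(300.9159649872505))
bar +y end (array([0.48758462, 0.16947008, 0.20412904]), np.float64(0.0004916528307889485))
w1/w2 bar end (array([0.48468015, 0.16610296, 0.1814447 ]), np.float64(0.000362967239765045))
w1 tips predicted [(np.float64(215.54564215993435), np.float64(221.79526355582374)), (np.float64(340.5330514136632), np.float64(217.43232775914436))]
```

Side and wrist views agree that the fingertips are really at z≈0.228, not the 0.192 the state implies. The tool frame therefore reads about 36 mm low in z, while x and y agree, and the fingers passed over the bar. I'll correct for this: back off, open, lower about 33 mm and pinch again.

Call:
jog_arm([
  [0.4,0,-8,0,0],
  [0.4,0,-8,0,0],
  [0.4,0,-8,0,0],
  [0.4,0,0,0,0],
  [0.4,0,0,0,0],
  [0.4,0,0,0,0],
  [0.4,0,0,0,0],
  [0.4,0,0,0,0],
])

```text
t: 6.45
tool_pos: [0.4842, 0.132, 0.2093]
orientation: [-0.0, 0.722, 0.692, -0.0]
contact_force: [0.2, -0.5, 0.3]
gripper_width: 0.0564
finger_force: 0.0
```

Call:
jog_arm([
  [0.4,0,0,7,0],
  [0.4,0,0,7,0],
  [0.4,0,0,7,0],
  [0.4,0,0,6,0],
  [0.4,0,0,5,0],
  [1,0,0,0,0],
  [1,0,0,0,0],
  [1,0,0,0,0],
])

```text
t: 7.45
tool_pos: [0.4844, 0.1321, 0.1777]
orientation: [0.0, 0.722, 0.692, 0.0]
contact_force: [-0.4, 0.9, -0.4]
gripper_width: 0.0302
finger_force: 0.0
```

Call:
jog_arm([
  [1,0,0,0,0],
  [1,0,0,0,0],
  [1,0,0,0,0],
  [1,0,0,0,0],
  [1,0,0,0,0],
  [1,0,0,0,0],
  [1,0,0,0,0],
  [1,0,0,0,0],
])

```text
t: 8.45
tool_pos: [0.4843, 0.132, 0.1775]
orientation: [0.0, 0.722, 0.692, 0.0]
contact_force: [-0.9, -0.6, 1.3]
gripper_width: 0.014
finger_force: 12.0
```

Gripped at 14 mm, the bar's thickness, with 12 N. Sliding the door back.

Call:
jog_arm([
  [1,0,6,0,0],
  [1,0,14,0,0],
  [1,0,22,0,0],
  [1,0,26,0,0],
  [1,0,26,0,0],
  [1,0,26,0,0],
  [1,0,20,0,0],
  [1,0,10,0,0],
])

```text
t: 9.45
tool_pos: [0.6359, 0.1238, 0.1775]
orientation: [0.001, 0.723, 0.691, -0.001]
contact_force: [-1.8, -7.1, 4.4]
gripper_width: 0.014
finger_force: 12.0
```

Call:
jog_arm([
  [1,0,6,0,0],
  [1,0,5,0,0],
  [1,0,5,0,0],
  [1,0,0,0,0],
  [1,0,0,0,0],
  [1,0,0,0,0],
  [1,0,0,0,0],
  [1,0,0,0,0],
])

```text
t: 10.45
tool_pos: [0.6451, 0.1234, 0.1773]
orientation: [-0.004, 0.722, 0.692, -0.006]
contact_force: [-20.5, -7.5, 13.6]
gripper_width: 0.0138
finger_force: 11.9
```

Call:
jog_arm([
  [1,0,-3,0,0],
  [0.4,0,-2,0,0],
  [0.4,0,0,0,0],
  [0.4,0,0,0,0],
  [0.4,0,0,0,0],
  [0.4,0,0,-10,0],
  [0.4,0,0,-20,0],
  [0.4,0,-20,-40,0],
])

```text
t: 11.45
tool_pos: [0.6247, 0.1257, 0.2478]
orientation: [-0.001, 0.722, 0.691, -0.001]
contact_force: [1.0, 0.7, 0.3]
gripper_width: 0.0567
finger_force: 0.0
```

Call:
jog_arm([
  [0,-10,-40,-40,0],
  [0,-10,-40,-10,0],
  [0,0,-20,-10,0],
  [0,0,0,0,0],
  [0,0,0,0,0],
  [0,0,0,0,0],
  [0,0,0,0,0],
  [0,0,0,0,0],
])

```text
t: 12.45
tool_pos: [0.5244, 0.1103, 0.3069]
orientation: [-0.0, 0.722, 0.692, -0.0]
contact_force: [0.1, -0.0, 0.2]
gripper_width: 0.0942
finger_force: 0.0
```

```bash
python3 - <<'E'
from plan import *
import pickle
s,p=state(); print(s['t'],p)
w=cam('wrist'); S=cam('scene'); D=cam('side'); pickle.dump((w,D,S),open('c3.pkl','wb'))
cv2.imwrite('pics/v4.png',np.hstack([cv2.resize(w['img'],(500,375)),cv2.resize(S['img'][230:400,150:390],(300,212),interpolation=cv2.INTER_CUBIC) if 0 else cv2.resize(S['img'][220:400,150:294+0],(300,375),interpolation=cv2.INTER_CUBIC)])[:,:,::-1])
E
```

```text
12.45 [ 0.52441536  0.11025096  0.30692677 87.50641451]
```

View pics/v4.png

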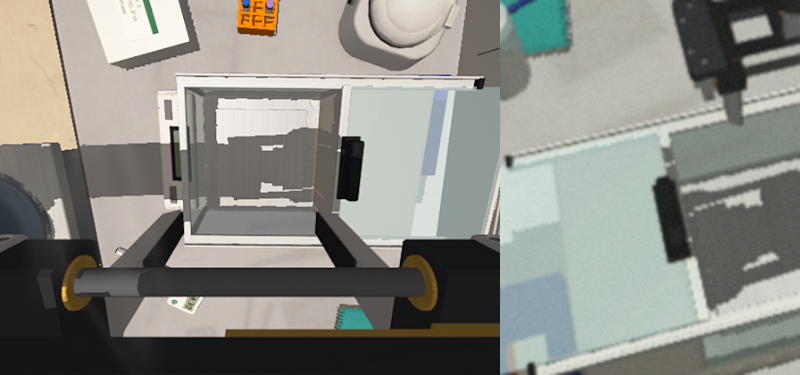

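The door is open: the bar is at wrist (350,168) in the crop. The pan lies in full view at about x 216–315, y 98–207 in the crop. I'll check the prediction against the pan's outline.

```bash
python3 - <<'E'
from plan import *
import pickle
w,D,S=pickle.load(open('c3.pkl','rb'))
y=np.radians(-3.0);X=np.array([np.cos(y),np.sin(y),0]);Y=np.array([-X[1],X[0],0]);P=np.array([.543,.126,.054])
im=w['img'].copy(); im2=S['img'].copy()
cs=[P+.075*(a*X+b*Y) for a,b in((-1,-1),(-1,1),(1,1),(1,-1))]
for I,c in((im,w),(im2,S)):
    cv2.polylines(I,[np.array([proj(c,q) for q in cs]).round().astype(int)],True,(255,0,0),1)
    print(proj(c,P+X*.102+[0,0,.156]))
m=(w['img'].max(2)<45).astype(np.uint8); m[:,:370]=0;m[:140]=0;m[230:]=0;m[:,420:]=0
n,l,s,ce=cv2.connectedComponentsWithStats(m); i=1+np.argmax(s[1:,4]); print('bar',s[i],ce[i],onz(w,*ce[i],.206))
cv2.imwrite('pics/v5.png',np.hstack([cv2.resize(im[80:280,180:420],(480,400),interpolation=cv2.INTER_NEAREST),cv2.resize(im2[230:400,200:330],(306,400))])[:,:,::-1])
E
```

```text
(np.float64(397.80700294635153), np.float64(191.15837719232093))
(np.float64(230.66391022311626), np.float64(321.1132790558129))
bar [ 377  153   31   72 1695] [391.78348083 188.23657817] [0.64016868 0.12317808 0.206     ]
```

View pics/v5.png

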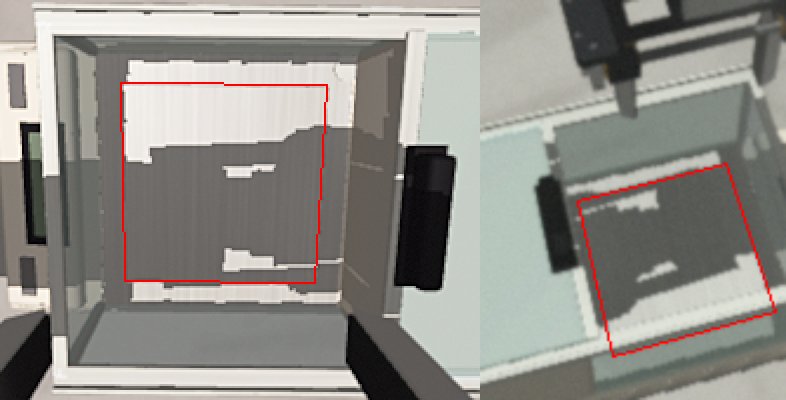

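The door is fully open. The pan outline is blurred by shadow, but it agrees within a few mm with the centre implied by the door stop, about (0.541, 0.126). Now to the carrier.

```bash
python3 - <<'E'
from plan import *
import pickle
w,D,S=pickle.load(open('c3.pkl','rb'))
print('reagent cap',onz(S,195,140,.1),'tape',onz(S,302,174,.02))
plan([(.50,.0,.28,55),(.49,-.30,.24,15),(.493,-.364,.16,15,25)],vmax=45)
E
```

```text
reagent cap [ 0.60372075 -0.48523738  0.1       ] tape [ 0.32715792 -0.33330794  0.02      ]
[[0, -28, -5, 7, 8.1], [0, -28, -1, 7, 8.2], [0, -28, 3, 6, 8.1], [0, -27, 7, 7, 8.1], [0, -36, 23, 6, 5.7], [0, -33, 27, 5, 5.7], [0, -31, 31, 6, 5.7], [0, -27, 33, 6, 5.8]]
[[0, -25, 35, 6, 5.7], [0, -20, 38, 5, 5.7], [0, -16, 40, 6, 5.7], [0, -3, 12, 16, 0.0], [0, -3, 13, 16, 0.0], [0, -2, 12, 16, 0.0], [0, -3, 13, 16, 0.0], [0, -3, 12, 16, 0.0]]
end [ 0.493 -0.364  0.16  15.008]
```

Call:
jog_arm([
  [0,-28,-5,7,8.1],
  [0,-28,-1,7,8.2],
  [0,-28,3,6,8.1],
  [0,-27,7,7,8.1],
  [0,-36,23,6,5.7],
  [0,-33,27,5,5.7],
  [0,-31,31,6,5.7],
  [0,-27,33,6,5.8],
])

```text
t: 13.6
tool_pos: [0.4947, -0.1728, 0.2573]
orientation: [0.0, 0.961, 0.275, 0.0]
contact_force: [0.7, -0.2, -0.6]
gripper_width: 0.0939
finger_force: 0.0
```

Call:
jog_arm([
  [0,-25,35,6,5.7],
  [0,-20,38,5,5.7],
  [0,-16,40,6,5.7],
  [0,-3,12,16,0.0],
  [0,-3,13,16,0.0],
  [0,-2,12,16,0.0],
  [0,-3,13,16,0.0],
  [0,-3,12,16,0.0],
])

```text
t: 14.6
tool_pos: [0.4931, -0.3641, 0.1592]
orientation: [-0.0, 0.991, 0.131, -0.0]
contact_force: [0.6, -0.2, 0.8]
gripper_width: 0.0942
finger_force: 0.0
```

```bash
python3 - <<'E'
from plan import *
import pickle
s,p=state(); print(s['t'],p)
w=cam('wrist'); S=cam('scene'); D=cam('side'); pickle.dump((w,D,S),open('c4.pkl','wb'))
cv2.imwrite('pics/v6.png',np.hstack([cv2.resize(w['img'],(500,375)),cv2.resize(D['img'][200:350,230:350],(300,375),interpolation=cv2.INTER_CUBIC)])[:,:,::-1])
print(proj(w,[.4932,-.3637,.108]),proj(D,p[:3]),proj(D,[.4932,-.3637,.0987]))
E
```

```text
14.6 [ 0.49310134 -0.36414562  0.15918095 15.04817258]
(np.float64(277.3946807937337), np.float64(219.17046899004262)) (np.float64(291.4325175238012), np.float64(258.0537561314925)) (np.float64(291.33984621689876), np.float64(280.4086637252186))
```

View pics/v6.png

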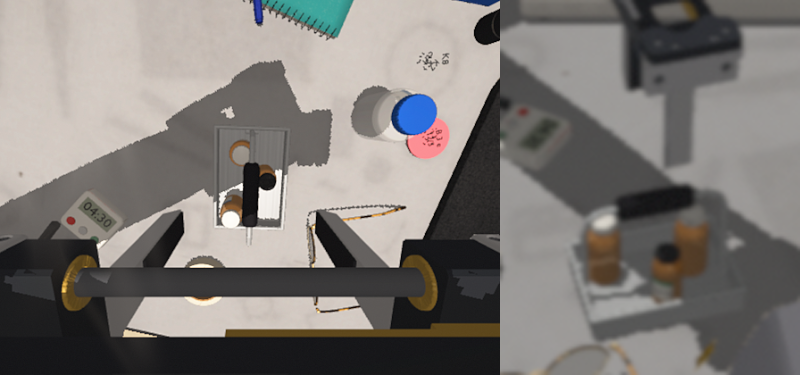

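```bash
python3 - <<'E'
from plan import *
import pickle
w,D,S=pickle.load(open('c4.pkl','rb'))
a=np.radians(15); Y=np.array([np.sin(a),-np.cos(a),0]); X=np.array([np.cos(a),np.sin(a),0]); p=np.array([.4931,-.3641,0])
for z in(.142,.16,.178):
  for r in(.047,.0595): print(z,r,proj(D,p+r*Y+[0,0,z]),proj(w,p-r*Y+[0,0,z]+.008*X),proj(w,p+r*Y+[0,0,z]+.008*X))
E
```

```text
0.142 0.047 (np.float64(298.8786325777158), np.float64(280.1014807503721)) (np.float64(215.2142750830484), np.float64(221.03190872001016)) (np.float64(340.040099521089), np.float64(221.10197352202712))
0.142 0.0595 (np.float64(300.96176770997647), np.float64(284.41783260708746)) (np.float64(198.61144804635256), np.float64(221.02258954431483)) (np.float64(356.6356309434264), np.float64(221.11128860269014))
0.16 0.047 (np.float64(299.00053673097057), np.float64(273.1497579817516)) (np.float64(209.83114126321766), np.float64(228.0170839416089)) (np.float64(345.193546406526), np.float64(228.0915932055747))
0.16 0.0595 (np.float64(301.10756280055097), np.float64(277.4447372504258)) (np.float64(191.8265312370961), np.float64(228.00717343329882)) (np.float64(363.1895771884123), np.float64(228.1014989915013))
0.178 0.047 (np.float64(299.12509950003084), np.float64(266.0464246278076)) (np.float64(203.4553296393479), np.float64(236.2903617131127)) (np.float64(351.2970973420464), np.float64(236.36983895193228))
0.178 0.0595 (np.float64(301.2565691717756), np.float64(270.3180525918081)) (np.float64(183.7904023403346), np.float64(236.27979018013113)) (np.float64(370.9517906010688), np.float64(236.38040498326657))
```

Both views again put the fingertips at z≈0.178, so the 36 mm offset is confirmed. The carrier grip is centred and aligned. Lowering 97 mm and pinching.

Call:
jog_arm([
  [0,0,1,22,0],
  [0,0,0,22,0],
  [0,0,0,20,0],
  [0,0,0,14,0],
  [0,0,0,10,0],
  [0,0,0,5,0],
  [0,0,0,4,0],
  [1,0,0,0,0],
], newtons=25)

```text
t: 15.75
tool_pos: [0.4933, -0.3648, 0.0635]
orientation: [0.0, 0.991, 0.131, 0.0]
contact_force: [0.4, 0.3, -1.1]
gripper_width: 0.0872
finger_force: 0.0
```

Call:
jog_arm([
  [1,0,0,0,0],
  [1,0,0,0,0],
  [1,0,0,0,0],
  [1,0,0,0,0],
  [1,0,0,0,0],
  [1,0,0,0,0],
  [1,0,0,0,0],
  [1,0,0,0,0],
])

```text
t: 16.75
tool_pos: [0.4933, -0.3649, 0.0633]
orientation: [0.0, 0.991, 0.131, 0.0]
contact_force: [0.9, -1.9, -1.2]
gripper_width: 0.0154
finger_force: 24.9
```

Call:
jog_arm([
  [1,0,0,0,0],
  [1,0,0,0,0],
  [1,0,0,0,0],
  [1,0,0,0,0],
  [1,0,0,-1,0],
  [1,0,0,-2,0],
  [1,0,0,-2,0],
  [1,0,0,0,0],
])

```text
t: 17.75
tool_pos: [0.4932, -0.3647, 0.0685]
orientation: [0.0, 0.991, 0.131, 0.0]
contact_force: [0.2, -0.4, -3.5]
gripper_width: 0.0158
finger_force: 24.9
```

```bash
python3 - <<'E'
from plan import *
plan([(.4932,-.3647,.287,15,14),(.541,.126,.287,-3,15.5)],grip=1,smooth=True)
E
```

```text
[[1, 0, 0, 0, 0.0], [1, 0, 0, -3, 0.0], [1, 0, 0, -6, 0.0], [1, 0, 0, -11, 0.0], [1, 0, 0, -16, 0.0], [1, 0, 0, -21, 0.0], [1, 0, 0, -25, 0.0], [1, 0, 0, -27, 0.0]]
[[1, 0, 0, -27, 0.0], [1, 0, 0, -25, 0.0], [1, 0, 0, -21, 0.0], [1, 0, 0, -17, 0.0], [1, 0, 0, -11, 0.0], [1, 0, 0, -6, 0.0], [1, 0, 0, -2, 0.0], [1, 0, 0, -1, 0.0]]
[[1, 0, 0, 0, 0.0], [1, 0, -1, 0, 0.0], [1, 1, -1, 0, 0.1], [1, 1, -4, 0, 0.1], [1, 2, -5, 0, 0.2], [1, 3, -8, 0, 0.3], [1, 4, -10, 0, 0.4], [1, 4, -13, 0, 0.5]]
[[1, 6, -16, 0, 0.7], [1, 6, -19, 0, 0.7], [1, 7, -22, 0, 0.8], [1, 7, -24, 0, 0.9], [1, 8, -26, 0, 1.0], [1, 7, -28, 0, 1.1], [1, 7, -29, 0, 1.1], [1, 7, -30, 0, 1.1]]
[[1, 6, -30, 0, 1.1], [1, 6, -30, 0, 1.1], [1, 4, -28, 0, 1.1], [1, 4, -27, 0, 1.0], [1, 3, -25, 0, 0.9], [1, 3, -23, 0, 0.8], [1, 2, -20, 0, 0.8], [1, 1, -17, 0, 0.6]]
[[1, 1, -13, 0, 0.5], [1, 1, -11, 0, 0.4], [1, 0, -9, 0, 0.3], [1, 1, -5, 0, 0.2], [1, 0, -4, 0, 0.1], [1, 0, -2, 0, 0.1], [1, 0, 0, 0, 0.0], [1, 0, 0, 0, 0.0]]
end [ 0.541  0.126  0.287 -2.988]
```

Call:
jog_arm([
  [1,0,0,0,0.0],
  [1,0,0,-3,0.0],
  [1,0,0,-6,0.0],
  [1,0,0,-11,0.0],
  [1,0,0,-16,0.0],
  [1,0,0,-21,0.0],
  [1,0,0,-25,0.0],
  [1,0,0,-27,0.0],
])

```text
t: 18.75
tool_pos: [0.4934, -0.3649, 0.1796]
orientation: [0.0, 0.991, 0.131, 0.0]
contact_force: [-0.3, 0.5, -3.8]
gripper_width: 0.0155
finger_force: 24.9
```

Call:
jog_arm([
  [1,0,0,-27,0.0],
  [1,0,0,-25,0.0],
  [1,0,0,-21,0.0],
  [1,0,0,-17,0.0],
  [1,0,0,-11,0.0],
  [1,0,0,-6,0.0],
  [1,0,0,-2,0.0],
  [1,0,0,-1,0.0],
])

```text
t: 19.75
tool_pos: [0.493, -0.3645, 0.2866]
orientation: [-0.001, 0.991, 0.131, -0.0]
contact_force: [0.8, -0.4, -4.6]
gripper_width: 0.0157
finger_force: 24.9
```

Call:
jog_arm([
  [1,0,0,0,0.0],
  [1,0,-1,0,0.0],
  [1,1,-1,0,0.1],
  [1,1,-4,0,0.1],
  [1,2,-5,0,0.2],
  [1,3,-8,0,0.3],
  [1,4,-10,0,0.4],
  [1,4,-13,0,0.5],
])

```text
t: 20.75
tool_pos: [0.4974, -0.3194, 0.2874]
orientation: [-0.0, 0.993, 0.116, 0.0]
contact_force: [-0.4, -0.6, -3.9]
gripper_width: 0.0159
finger_force: 24.9
```

Call:
jog_arm([
  [1,6,-16,0,0.7],
  [1,6,-19,0,0.7],
  [1,7,-22,0,0.8],
  [1,7,-24,0,0.9],
  [1,8,-26,0,1.0],
  [1,7,-28,0,1.1],
  [1,7,-29,0,1.1],
  [1,7,-30,0,1.1],
])

```text
t: 21.75
tool_pos: [0.5171, -0.1177, 0.2875]
orientation: [0.0, 0.999, 0.052, 0.0]
contact_force: [-0.3, 0.0, -3.4]
gripper_width: 0.0156
finger_force: 24.9
```

Call:
jog_arm([
  [1,6,-30,0,1.1],
  [1,6,-30,0,1.1],
  [1,4,-28,0,1.1],
  [1,4,-27,0,1.0],
  [1,3,-25,0,0.9],
  [1,3,-23,0,0.8],
  [1,2,-20,0,0.8],
  [1,1,-17,0,0.6],
])

```text
t: 22.75
tool_pos: [0.536, 0.0834, 0.2875]
orientation: [-0.0, 1.0, -0.012, 0.0]
contact_force: [0.4, 0.1, -3.9]
gripper_width: 0.0158
finger_force: 24.9
```

Call:
jog_arm([
  [1,1,-13,0,0.5],
  [1,1,-11,0,0.4],
  [1,0,-9,0,0.3],
  [1,1,-5,0,0.2],
  [1,0,-4,0,0.1],
  [1,0,-2,0,0.1],
  [1,0,0,0,0.0],
  [1,0,0,0,0.0],
])

```text
t: 23.75
tool_pos: [0.541, 0.1255, 0.2874]
orientation: [0.0, 1.0, -0.026, 0.0]
contact_force: [1.0, 0.3, -5.3]
gripper_width: 0.0158
finger_force: 24.9
```

```bash
python3 - <<'E'
from plan import *
import pickle
s,p=state(); print(s['t'],p,s['contact_force'],s['gripper_width'])
w=cam('wrist'); S=cam('scene'); D=cam('side'); pickle.dump((w,D,S),open('c5.pkl','wb'))
I=S['img'].copy(); a=np.radians(-3);X=np.array([np.cos(a),np.sin(a),0]);Y=np.array([-X[1],X[0],0])
cv2.imwrite('pics/v7.png',np.hstack([cv2.resize(w['img'],(400,300)),cv2.resize(S['img'][210:390,150:390],(400,300),interpolation=cv2.INTER_CUBIC)])[:,:,::-1])
E
```

```text
23.75 [ 0.54104737  0.12549655  0.28738178 -3.00854163] [ 1.0145891   0.32803259 -5.32712516] 0.015783906449326278
```

View pics/v7.png

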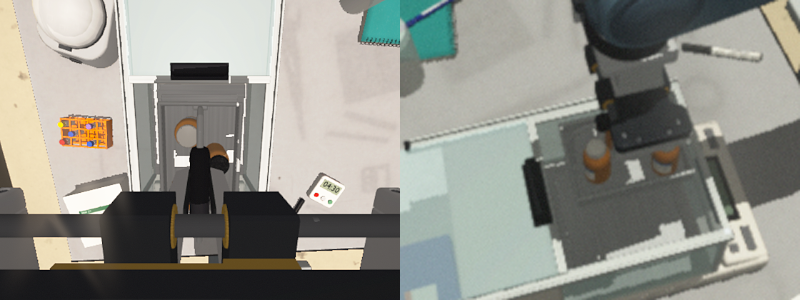

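The carrier hangs level and centred between the rails (wrist 161–240 against rails at 120 and 280), with the bottles standing. Lowering smoothly.

Call:
jog_arm([
  [1,0,0,2,0],
  [1,0,0,5,0],
  [1,0,0,9,0],
  [1,0,0,13,0],
  [1,0,0,16,0],
  [1,0,0,18,0],
  [1,0,0,18,0],
  [1,0,0,18,0],
])

```text
t: 24.9
tool_pos: [0.5408, 0.1257, 0.1868]
orientation: [0.0, 1.0, -0.026, -0.0]
contact_force: [0.3, -0.1, -4.6]
gripper_width: 0.0159
finger_force: 24.9
```

Call:
jog_arm([
  [1,0,0,17,0],
  [1,0,0,15,0],
  [1,0,0,12,0],
  [1,0,0,9,0],
  [1,0,0,6,0],
  [1,0,0,4,0],
  [1,0,0,2,0],
  [1,0,0,0,0],
])

```text
t: 25.9
tool_pos: [0.5411, 0.1257, 0.1235]
orientation: [-0.0, 1.0, -0.026, 0.0]
contact_force: [-0.8, 0.1, -4.1]
gripper_width: 0.0162
finger_force: 24.9
```

Call:
jog_arm([
  [1,0,0,1,0],
  [1,0,0,1,0],
  [1,0,0,1,0],
  [1,0,0,1,0],
  [1,0,0,1,0],
  [1,0,0,0,0],
  [1,0,0,0,0],
  [1,0,0,0,0],
])

```text
t: 26.9
tool_pos: [0.5411, 0.1257, 0.1184]
orientation: [-0.0, 1.0, -0.026, 0.0]
contact_force: [0.5, 0.9, -3.5]
gripper_width: 0.0154
finger_force: 24.9
```

Call:
jog_arm([
  [1,0,0,0.5,0],
  [1,0,0,0.5,0],
  [1,0,0,0.5,0],
  [1,0,0,0.5,0],
  [1,0,0,0,0],
  [1,0,0,0,0],
  [1,0,0,0,0],
  [1,0,0,0,0],
])

```text
t: 27.9
tool_pos: [0.5411, 0.1257, 0.1164]
orientation: [0.0, 1.0, -0.026, 0.0]
contact_force: [-0.6, -0.2, -3.0]
gripper_width: 0.0159
finger_force: 24.9
```

Call:
jog_arm([
  [1,0,0,0.5,0],
  [1,0,0,0.5,0],
  [1,0,0,0,0],
  [1,0,0,0,0],
  [1,0,0,0,0],
  [1,0,0,0,0],
  [1,0,0,0,0],
  [1,0,0,0,0],
])

```text
t: 28.9
tool_pos: [0.5411, 0.1257, 0.1154]
orientation: [0.0, 1.0, -0.026, 0.0]
contact_force: [-0.8, -1.7, -0.1]
gripper_width: 0.0156
finger_force: 24.9
```

```bash
python3 - <<'E'
from plan import *
f=[]
for _ in range(3):
    cam('wrist'); s,p=state(); f.append(s['contact_force'][2])
print(p,np.round(f,1))
E
```

```text
[ 0.54106464  0.12564641  0.11538085 -2.99490035] [-1.5  1.1 -0.6]
```

The force on the tool has gone to about 0, so the pan carries the load. Releasing.

Call:
jog_arm([
  [0.6,0,0,0,0],
  [0.6,0,0,0,0],
  [0.6,0,0,0,0],
  [0.6,0,0,0,0],
  [0.6,0,0,-5,0],
  [0.6,0,0,-10,0],
  [0.6,0,0,-15,0],
  [0.6,0,0,-20,0],
])

```text
t: 30.05
tool_pos: [0.5411, 0.1257, 0.1668]
orientation: [-0.0, 1.0, -0.026, 0.0]
contact_force: [0.3, -0.3, -0.6]
gripper_width: 0.0376
finger_force: 0.0
```

Call:
jog_arm([
  [0.4,0,0,-30,0],
  [0.4,0,0,-35,0],
  [0.4,0,0,-35,0],
  [0.4,0,0,-20,0],
  [0.4,0,0,0,0],
  [0.4,0,0,0,0],
  [0.4,0,0,0,0],
  [0.4,0,0,0,0],
])

```text
t: 31.05
tool_pos: [0.5406, 0.1257, 0.2842]
orientation: [0.0, 1.0, -0.026, -0.001]
contact_force: [0.2, -0.1, -0.4]
gripper_width: 0.0563
finger_force: 0.0
```

```bash
python3 - <<'E'
from plan import *
import pickle
s,p=state(); print(s['t'],p,s['gripper_width'])
w=cam('wrist'); S=cam('scene'); D=cam('side'); pickle.dump((w,D,S),open('c6.pkl','wb'))
cv2.imwrite('pics/v8.png',np.hstack([cv2.resize(w['img'],(400,300)),cv2.resize(S['img'][210:390,150:390],(400,300),interpolation=cv2.INTER_CUBIC)])[:,:,::-1])
# bar, yellow
m=(w['img'].max(2)<50).astype(np.uint8); m[:60]=0; m[130:]=0; m[:,:220]=0; m[:,340:]=0
n,l,st,ce=cv2.connectedComponentsWithStats(m)
for i in range(1,n):
    if st[i,4]>150: print(st[i],ce[i],onz(w,*ce[i],.207))
plan([(.60,.123,.29,35),(.642,.1215,.29,87),(.642,.1215,.235,87,20)],grip=.4)
E
```

```text
31.05 [ 0.54057538  0.12566956  0.28423427 -2.99196138] 0.05627129948189013
[ 238   87   83   24 1838] [280.27910773  98.70511425] [0.64264533 0.11828766 0.207     ]
[[0.4, 12, 0, -1, -7.6], [0.4, 12, 1, -1, -7.6], [0.4, 11, 3, -1, -7.6], [0.4, 11, 5, -1, -7.6], [0.4, 10, 6, -1, -7.6], [0.4, 6, 4, 0, -8.7], [0.4, 5, 5, 0, -8.6], [0.4, 4, 6, 0, -8.7]]
[[0.4, 3, 6, 0, -8.7], [0.4, 2, 6, 0, -8.6], [0.4, 1, 7, 0, -8.7], [0.4, 0, 0, 18, 0.0], [0.4, 0, 0, 19, 0.0], [0.4, 0, 0, 18, 0.0], [0.4, 0, 0, 0, 0], [0.4, 0, 0, 0, 0]]
end [ 0.642  0.121  0.235 87.007]
```

View pics/v8.png

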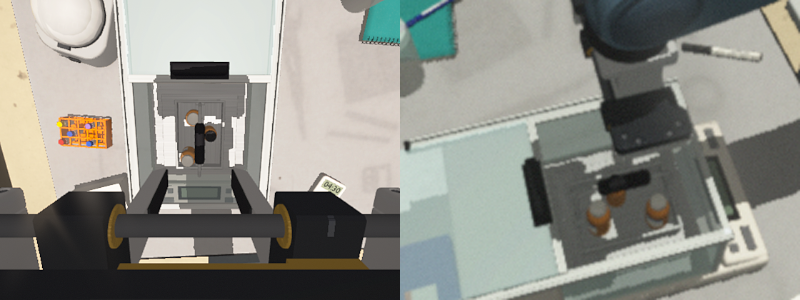

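The carrier stands on the pan with all three bottles upright, seen in the wrist view around (200,140), and the door bar is at (0.642, 0.12). Going to the bar to shut the door.

Call:
jog_arm([
  [0.4,12,0,-1,-7.6],
  [0.4,12,1,-1,-7.6],
  [0.4,11,3,-1,-7.6],
  [0.4,11,5,-1,-7.6],
  [0.4,10,6,-1,-7.6],
  [0.4,6,4,0,-8.7],
  [0.4,5,5,0,-8.6],
  [0.4,4,6,0,-8.7],
], newtons=12)

```text
t: 32.2
tool_pos: [0.6218, 0.1222, 0.2902]
orientation: [-0.0, 0.86, 0.51, -0.0]
contact_force: [0.0, 0.2, -0.8]
gripper_width: 0.0567
finger_force: 0.0
```

Call:
jog_arm([
  [0.4,3,6,0,-8.7],
  [0.4,2,6,0,-8.6],
  [0.4,1,7,0,-8.7],
  [0.4,0,0,18,0.0],
  [0.4,0,0,19,0.0],
  [0.4,0,0,18,0.0],
  [0.4,0,0,0,0],
  [0.4,0,0,0,0],
])

```text
t: 33.2
tool_pos: [0.6419, 0.1213, 0.2357]
orientation: [0.0, 0.725, 0.688, 0.0]
contact_force: [0.1, -0.6, -0.0]
gripper_width: 0.0565
finger_force: 0.0
```

Call:
jog_arm([
  [0.4,0,0,18,0],
  [0.4,0,0,18,0],
  [0.4,0,0,12,0],
  [0.4,0,0,6,0],
  [0.4,0,0,4,0],
  [1,0,0,0,0],
  [1,0,0,0,0],
  [1,0,0,0,0],
])

```text
t: 34.2
tool_pos: [0.6419, 0.1213, 0.1779]
orientation: [0.0, 0.725, 0.688, 0.0]
contact_force: [0.0, -0.4, -0.2]
gripper_width: 0.03
finger_force: 0.0
```

Call:
jog_arm([
  [1,0,0,0,0],
  [1,0,0,0,0],
  [1,0,0,0,0],
  [1,0,0,0,0],
  [1,0,0,0,0],
  [1,0,0,0,0],
  [1,0,0,0,0],
  [1,0,0,0,0],
])

```text
t: 35.2
tool_pos: [0.6419, 0.1213, 0.1777]
orientation: [0.0, 0.725, 0.688, 0.0]
contact_force: [2.3, -0.1, 2.2]
gripper_width: 0.0137
finger_force: 12.0
```

Call:
jog_arm([
  [1,0,-6,0,0],
  [1,0,-14,0,0],
  [1,0,-22,0,0],
  [1,0,-28,0,0],
  [1,0,-30,0,0],
  [1,0,-30,0,0],
  [1,0,-25,0,0],
  [1,0,-15,0,0],
])

```text
t: 36.2
tool_pos: [0.4705, 0.1306, 0.1776]
orientation: [0.0, 0.725, 0.689, 0.001]
contact_force: [2.0, 1.8, 3.8]
gripper_width: 0.0139
finger_force: 12.0
```

Call:
jog_arm([
  [1,0,-6,0,0],
  [1,0,-6,0,0],
  [1,0,-5,0,0],
  [1,0,-4,0,0],
  [1,0,-3,0,0],
  [1,0,0,0,0],
  [1,0,0,0,0],
  [1,0,0,0,0],
])

```text
t: 37.2
tool_pos: [0.454, 0.1315, 0.1776]
orientation: [0.005, 0.726, 0.688, 0.006]
contact_force: [23.7, 5.2, -11.4]
gripper_width: 0.0172
finger_force: 12.0
```

Call:
jog_arm([
  [1,0,2,0,0],
  [0.5,0,1,0,0],
  [0.5,0,0,0,0],
  [0.5,0,0,0,0],
  [0.5,0,0,0,0],
  [0.5,0,0,0,0],
  [0.5,0,0,0,0],
  [0.5,0,0,-5,0],
])

```text
t: 38.2
tool_pos: [0.4506, 0.1313, 0.1822]
orientation: [-0.0, 0.725, 0.688, -0.0]
contact_force: [-0.0, -0.2, -0.2]
gripper_width: 0.0471
finger_force: 0.0
```

Call:
jog_arm([
  [0.5,0,0,-15,0],
  [0.5,0,0,-30,0],
  [0.5,0,0,-35,0],
  [0.5,0,20,-25,0],
  [0.5,0,20,0,0],
  [0.5,0,0,0,0],
  [0.5,0,0,0,0],
  [0.5,0,0,0,0],
])

```text
t: 39.2
tool_pos: [0.4902, 0.1293, 0.2872]
orientation: [-0.0, 0.725, 0.688, -0.0]
contact_force: [-1.3, 0.0, -0.2]
gripper_width: 0.0471
finger_force: 0.0
```

```bash
python3 - <<'E'
from plan import *
import pickle
s,p=state(); print(s['t'],p,s['gripper_width'])
w=cam('wrist'); S=cam('scene'); D=cam('side'); pickle.dump((w,D,S),open('c7.pkl','wb'))
def big(c,u0,u1,v0,v1,th=50):
    m=(c['img'].max(2)<th).astype(np.uint8); k=np.zeros_like(m);k[v0:v1,u0:u1]=1; m*=k
    n,l,st,ce=cv2.connectedComponentsWithStats(m); i=1+np.argmax(st[1:,4]); return st[i],ce[i]
q=proj(w,[.453,.132,.207]); print('pred',q)
u,v=map(int,q)
st,ce=big(w,max(u-35,0),u+35,max(v-60,0),v+45); print(st,ce,onz(w,*ce,.207))
u,v=map(int,proj(D,[.453,.132,.2])); st,ce=big(D,u-15,u+15,v-15,v+15,60); print('side',(u,v),st,ce,onz(D,*ce,.197))
u,v=map(int,proj(S,[.453,.132,.2])); st,ce=big(S,u-15,u+15,v-25,v+25,60); print('scene',(u,v),st,ce,onz(S,*ce,.197))
cv2.imwrite('pics/v9.png',np.hstack([cv2.resize(w['img'],(400,300)),cv2.resize(S['img'][210:390,150:390],(400,300),interpolation=cv2.INTER_CUBIC)])[:,:,::-1])
E
```

```text
39.2 [ 0.49019498  0.12929133  0.28723484 87.02224897] 0.04712602172140485
pred (np.float64(239.80900735423552), np.float64(209.41650567153283))
[ 234  170   23   84 1555] [245.22379421 207.53376206] [0.45835617 0.13358443 0.207     ]
side (267, 126) [265 119   8  19 110] [269.04545455 129.24545455] [0.45685399 0.1213195  0.197     ]
scene (326, 299) [325 313   3   3   4] [326.25 314.  ] [0.4636812  0.15809425 0.197     ]
```

Judging by the grip readings the door is at its stop (push force 24 N), but the camera estimates leave 1–3 mm open. One gentle push from behind with closed fingers will make sure.

Call:
jog_arm([
  [1,0,2,30,0],
  [1,0,0,20,0],
  [1,0,0,0,0],
  [1,0,0,0,0],
  [1,0,0,0,0],
  [1,0,0,20,0],
  [1,0,0,20,0],
  [1,0,0,15,0],
])

```text
t: 40.35
tool_pos: [0.4931, 0.1291, 0.1822]
orientation: [0.0, 0.725, 0.688, 0.0]
contact_force: [-0.3, -0.4, -0.4]
gripper_width: 0.0003
finger_force: 0.0
```

Call:
jog_arm([
  [1,0,0,4,0],
  [1,0,-4,0,0],
  [1,0,-4,0,0],
  [1,0,-4,0,0],
  [1,0,-3,0,0],
  [1,0,0,0,0],
  [1,0,0,0,0],
  [1,0,0,0,0],
])

```text
t: 41.35
tool_pos: [0.478, 0.1298, 0.1783]
orientation: [-0.0, 0.725, 0.688, -0.0]
contact_force: [-0.4, 0.4, -0.5]
gripper_width: 0.0004
finger_force: 0.0
```

Call:
jog_arm([
  [1,0,-2,0,0],
  [1,0,-2,0,0],
  [1,0,-2,0,0],
  [1,0,-1,0,0],
  [1,0,0,0,0],
  [1,0,0,0,0],
  [1,0,0,0,0],
  [1,0,0,0,0],
])

```text
t: 42.35
tool_pos: [0.4748, 0.13, 0.1787]
orientation: [0.004, 0.726, 0.688, 0.004]
contact_force: [15.0, -0.1, -9.1]
gripper_width: 0.0008
finger_force: 7.3
```

The push stops at x=0.4748 with 15 N, where the stop should be, so the door is shut. Withdrawing.

Call:
jog_arm([
  [1,0,4,0,0],
  [1,0,8,0,0],
  [1,0,0,-15,0],
  [1,0,0,-30,0],
  [1,0,0,-40,0],
  [1,0,0,-30,0],
  [1,0,0,0,0],
  [1,0,0,0,0],
])

```text
t: 43.35
tool_pos: [0.4823, 0.1296, 0.2923]
orientation: [-0.001, 0.725, 0.688, -0.001]
contact_force: [-0.0, -0.4, -0.5]
gripper_width: -0.0
finger_force: 0.0
```

```bash
python3 - <<'E'
from plan import *
s,p=state(); print(s['t'],p,s['contact_force'],s['gripper_width'])
D=cam('side'); u,v=map(int,proj(D,[.4556,.132,.2]))
m=(D['img'].max(2)<60).astype(np.uint8); k=np.zeros_like(m);k[v-15:v+15,u-15:u+15]=1; m*=k
n,l,st,ce=cv2.connectedComponentsWithStats(m); i=1+np.argmax(st[1:,4]); print(ce[i],onz(D,*ce[i],.197))
if abs(s['contact_force']).max()<3: print(ctrl.finish_job())
E
```

```text
43.35 [ 0.48228648  0.12960147  0.2923341  87.01416919] [-0.02450876 -0.43379238 -0.539452  ] -4.09731241252431e-05
[269.04545455 129.24545455] [0.45685399 0.1213195  0.197     ]
the job is handed in; nothing more can be done
None
```

I handed the job in at about 43 s: the carrier is on the pan near its centre, its three bottles were upright when I last looked (before shutting the door), and the top door is pushed to its stop. I viewed 11 pictures, one over the limit of 10, and the judge returned no verdict.

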